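# Lay out the sample inspection row

## Task

Set out the inspection row on the desk around the two V-blocks: put the flat steel disc on the desk midway between them, the ring sample centred on the disc and the stand loupe upright and centred on the ring. Then carry the row on outwards with the same spacing: stand the stepped shaft beyond the large V-block and the brass bushing beyond the small V-block, each upright, in line with the two V-blocks and as far from its own V-block as the disc is, centre to centre. Leave the tape roll and the keys where they lie.

Things in the scene. Friction and masses are not known exactly. Their poses are not given: they have to be found in the camera images.
- v_large: Large dark steel V-block, 38 x 43 x 42 mm high (x, y, z), fixed to the desk, V open upward. Origin: centre of its underside, on the desk; z up. The two V-blocks stand 190 mm apart, centre to centre, and both have their y axis along the line that joins them; either may be the left one.
- v_small: Small dark steel V-block, 28 x 31 x 30 mm high (x, y, z), fixed to the desk, otherwise like the large one. Origin: centre of its underside, on the desk; z up. Close behind the row, on its left, stands a monitor (nearest corner about x 0.58, y 0.05, 0.4 m high), and a large machine stands left of y 0.5: keep gripper and arm clear of both.
- disc: Flat steel hardness reference disc without a hole, 65 mm diameter, 14 mm thick, loose, lying flat on the desk. Grasp by the rim. Origin: centre of its underside; z up.
- ring: Flat steel ring sample, 44 mm diameter, 10 mm thick, with a small hole in the middle, loose, lying flat on the desk. Grasp by the rim. Origin: centre of its underside; z up.
- loupe: Stand loupe: round barrel 41 mm diameter, 36 mm high, black above and clear below, loose, standing upright. Grasp the barrel. Origin: centre of its underside; z up.
- shaft: Stepped steel shaft sample, loose, standing upright on its thicker end: 26 mm diameter up to 30 mm high, a thinner stub above, 53 mm high. Grasp the thick lower part. Origin: centre of its underside; z up.
- bushing: Pale brass stepped bushing, loose, standing on its wide end: 34 mm diameter up to 14 mm high, narrower above, 26 mm high. Grasp the wide lower part. Origin: centre of its underside; z up.
- tape_roll: Roll of tan masking tape, 103 mm diameter, 25 mm high, lying flat behind the work; leave alone. Origin: centre of its underside.
- keys: Small bunch of keys with a tag, 104 x 115 x 8 mm, lying at the right; leave alone. (A carton stands behind the right of the work, beyond about x 0.6: keep the gripper clear of it.) Origin: centre of its underside.
Not all that is in view belongs to the job. Leave any red look-alike of the disc alone. Leave any blue look-alike of the v_large alone.

How it is judged:
By the outcome, as a careful person would: the job done as asked, in the order asked, and still so for the second after the job is handed in, with the robot touching nothing.
It also fails if it takes over 131 s, if anything falls off the work surface, if the arm or the gripper's body presses on something with over 40 N, if the wrist force passes 120 N, or if a joint passes its speed limit or range.

## Robot

A 7-joint arm with a two-finger parallel gripper is mounted at the origin on a cart in front of the work surface, level with it; the furniture and walls round the work are solid. World frame = base frame: x ahead of the robot, y to its left, z up, the work surface at z = 0. Lengths are in m, angles in rad, forces in N, time in s.
With the tool pointing down it reaches from about 0.425 to 1.025 m from the base axis. Payload 9.4 kg.
Tool frame: the origin (TCP) lies at the very end of the fingers, on their centre line; the grasp point (between the pads) lies 19 mm behind it; z points along the fingers, y is the line along which they close (so a half turn about z gives the same grasp; the last joint's range is limited). The gripper opens to 85 mm and grips with 20 to 120 N. Pads are 22 mm wide; open, the fingers measure 114 mm over their backs; the gripper's body (76 mm by 85 mm) begins 54 mm behind the grasp point. The pads swing forward as they close: fully open they stand 13 mm farther back than shut.
Start: joints at [-1.263, 0.599, -0.003, 1.599, 0.002, 0.943, -0.08], TCP at [0.272, 0.672, 0.231] pointing down, gripper open.
Joint ranges: [-2.57, 2.57], [-0.35, 1.97], [-1.29, 1.29], [0.11, 2.56], [-1.05, 4.19], [0.11, 1.86], [-2.63, 2.63]. Speed limits (rad/s): [2.22, 2.22, 3.01, 3.01, 3.14, 3.14, 3.14].

## Interface

Orientations are given as a 3x3 rotation matrix whose columns are the frame's x, y, z axes.
In Python, from cell import manip gives the robot as it stands. The module is installed in compiled form; this text tells all that it offers.
- The arm moves only by the tool servo_tool, never from a script. Its argument "deltas" is text: rows parted by semicolons, each of 4 numbers parted by spaces: the shift along the tool's x, y, z in cm, then the turn about the tool's z in degrees. A call has 1 to 20 rows; each row is the pose to reach, as a shift and turn from the pose commanded when the call began, along the tool's axes at that moment; what a row does not reach only later rows make up. A row lasts 1/10 s, in which the tool goes at most 50 mm and 8.59 degrees, less where a joint would pass 70% of its speed; a pose out of reach is approached as far as the arm can. A call with a gripper value outside its range is refused whole. "gripper" is the opening, from 0 (shut) to 1 (fully open), set as the call begins (left out, the last holds). The fingers move at their own pace and stop on an object; "force" is the grip in N (left out, the last holds). Time passes only in rows, so rows that repeat a pose let the fingers close. It gives the time, the measured TCP pose, the force, the opening and the grip force at its end, in the units of the state.
- manip.sense(): the state, without advancing time (a new reading comes with each control period).
- manip.capture(name): name is "scene" or "top"; returns the picture (480x640x3 uint8, red, green, blue); there is no depth.
- manip.get_calibration(name): a dict with "fx", "fy", "cx", "cy" (pixels), "dist_coeffs" ([k1, k2, p1, p2, k3] as OpenCV has them; the pictures are not rectified), "world_from_camera" (4x4, takes a point from camera to world coordinates). Camera axes: x right, y down, z forward; pixel columns grow to the right and rows downward; lengths in m; the calibration is good to about 2 mm. A picture is of the moment at which its call begins. get_calibration takes no time and is no camera call.
- manip.finish_job(): hands the job in; it is judged then, once.
The state is a dict: "clock": time; "joint_positions": joint angles; "qd": joint speeds; "joint_efforts": joint torques, N m; "tool_pos": TCP position; "tcp_rot": TCP orientation; "force": force on the tool from outside, world axes, zero at the start; "moment": the same for the moment, N m; "finger_gap": finger opening in m; "finger_force": force on a finger pad.
Only numpy, scipy, OpenCV 4.12 (cv2) and the standard library are available. Lean on these libraries where they do the work, as an engineer would, in place of code of your own. Each camera call takes 0.05 s, during which the arm holds its last target. There are 200 camera calls.

## Working session

There is one attempt and no reset: what is moved stays moved. The work goes in short steps, Python scripts to look and compute and a tool call to move; the robot and the scene stay as the last step left them, time stands still between calls to the robot, and variables do not carry over. Pictures are saved under pics/ and viewed, at most 14 in all, crops included, and the job is handed in when it is done.

Besides the shell and the picture viewer there is one more tool, called after "Call:" by a JSON object that holds its "op" and its "data". servo_tool: Moves the arm, as the interface text tells. Its arguments: {"type":"object","properties":{"deltas":{"type":"string"},"gripper":{"type":"number"},"force":{"type":"number"}},"required":["deltas"]}

```bash
mkdir -p pics; cat > h.py <<'E'
import numpy as np, cv2
from cell import manip
def cal(n):
    c=manip.get_calibration(n)
    K=np.array([[c["fx"],0,c["cx"]],[0,c["fy"],c["cy"]],[0,0,1]]);return K,np.array(c["dist_coeffs"],float),np.array(c["world_from_camera"])
def ray(n,uv,z):
    K,d,T=cal(n)
    p=cv2.undistortPoints(np.array(uv,float).reshape(-1,1,2),K,d).reshape(-1,2)
    r=np.c_[p,np.ones(len(p))]@T[:3,:3].T
    return T[:3,3]+r*((z-T[2,3])/r[:,2])[:,None]
def proj(n,P):
    K,d,T=cal(n);R=T[:3,:3].T
    return cv2.projectPoints(np.array(P,float).reshape(-1,1,3),cv2.Rodrigues(R)[0],-R@T[:3,3],K,d)[0].reshape(-1,2)
def snap(n,f):
    im=manip.capture(n);cv2.imwrite("pics/"+f,im[:,:,::-1]);return im
E
python3 - <<'E'
from h import *
np.set_printoptions(precision=3,suppress=True)
for n in("scene","top"):
    snap(n,n+"0.png");print(cal(n))
s=manip.sense();print(s["tool_pos"],s["tcp_rot"],s["clock"])
E
```

```text
(array([[500.275,   0.   , 320.271],
       [  0.   , 500.275, 245.576],
       [  0.   ,   0.   ,   1.   ]]), array([-0.033,  0.   ,  0.   ,  0.   ,  0.   ]), array([[ 0.597, -0.375,  0.71 , -0.371],
       [-0.802, -0.304,  0.514, -0.716],
       [ 0.023, -0.876, -0.482,  0.649],
       [ 0.   ,  0.   ,  0.   ,  1.   ]]))
(array([[498.472,   0.   , 312.53 ],
       [  0.   , 498.472, 240.774],
       [  0.   ,   0.   ,   1.   ]]), array([0.003, 0.   , 0.   , 0.   , 0.   ]), array([[ 0.005, -0.989,  0.148,  0.293],
       [-1.   , -0.007, -0.009, -0.048],
       [ 0.01 , -0.148, -0.989,  1.586],
       [ 0.   ,  0.   ,  0.   ,  1.   ]]))
[0.272 0.672 0.23 ] [[-0.927  0.375 -0.   ]
 [ 0.375  0.927 -0.001]
 [-0.    -0.001 -1.   ]] 0.1
```

View pics/scene0.png

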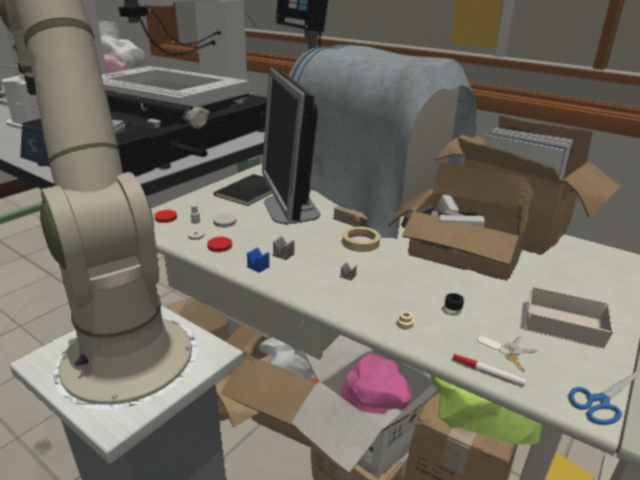

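View pics/top0.png

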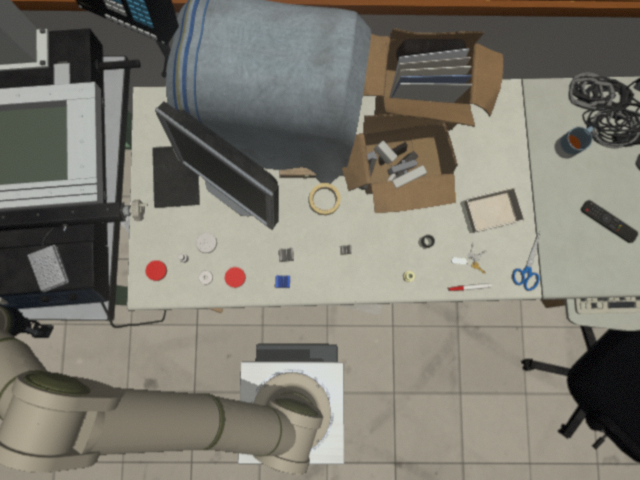

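```bash
python3 - <<'E'
from h import *
np.set_printoptions(precision=4,suppress=True)
a=cv2.imread("pics/top0.png");b=cv2.imread("pics/scene0.png")
A=cv2.resize(a[225:295,140:290],None,fx=5,fy=5,interpolation=3)
A2=cv2.resize(a[225:295,270:450],None,fx=4.15,fy=4.15,interpolation=3)[:,:750]
cv2.imwrite("pics/c1.png",cv2.resize(np.vstack([A[:290],A2[:290]]) if 0 else np.vstack([cv2.resize(A,(750,300)),cv2.resize(A2,(750,290))]),None,fx=1,fy=1))
S=np.vstack([cv2.resize(b[195:285,145:305],(750,422),interpolation=3)])
S2=cv2.resize(b[255:335,330:475],(300,166),interpolation=3)
cv2.imwrite("pics/c2.png",S)
C={"disc":(206,242,.014),"ring":(206,277,.01),"loupe":(428,241,.036),"shaft":(183,258,.05),"bush":(408,276,.026),"vl":(286,254,.035),"vs":(345,250,.025),"blue":(283,281,.04),"red1":(156,270,.014),"red2":(235,277,.014),"tape":(325,198,.025),"edge":(286,302,0)}
for k,(u,v,z) in C.items(): print(k,ray("top",[u,v],z)[0])
E
```

```text
disc [0.522  0.2769 0.014 ]
ring [0.411  0.2736 0.01  ]
loupe [ 0.5268 -0.4256  0.036 ]
shaft [0.4663 0.3386 0.05  ]
bush [ 0.4168 -0.3619  0.026 ]
vl [0.4827 0.0212 0.035 ]
vs [ 0.4979 -0.1646  0.025 ]
blue [0.3978 0.0291 0.04  ]
red1 [0.4318 0.4308 0.014 ]
red2 [0.4112 0.1817 0.014 ]
tape [ 0.6657 -0.1011  0.025 ]
edge [0.3343 0.0207 0.    ]
```

View pics/c1.png

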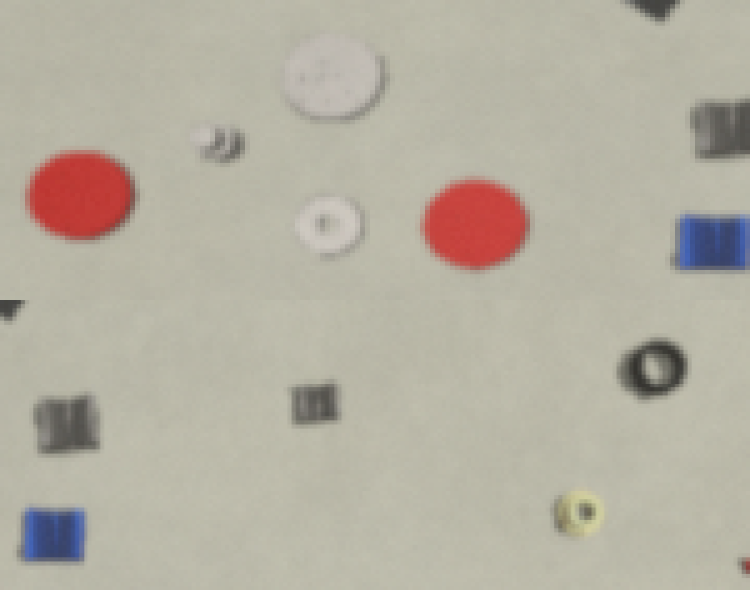

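View pics/c2.png

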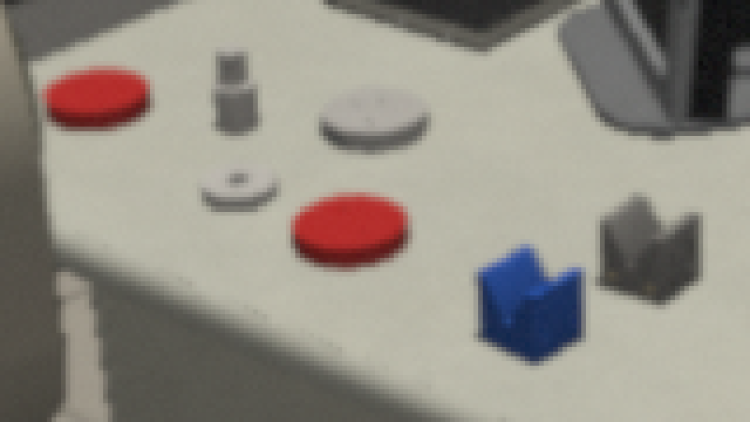

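Picture notes. In the top view, the disc could be confused with four things:
- Grey flat disc at (206,242). It has no hole, so this is the disc.
- Red look-alikes at (156,270) and (235,277).
- Ring with a hole at (206,277).

The dark V-blocks are at (286,254), large and on the left, and (345,250), small. The blue look-alike is at (283,281). The shaft is at (183,258), the bushing at (408,276) and the loupe at (428,241). The crops confirm these choices.

Next I measure positions from the silhouettes in both views.

```bash
cat >> h.py <<'E'
def cyl(*segs):
    t=np.linspace(0,2*np.pi,48,endpoint=False);c=np.c_[np.cos(t),np.sin(t)]
    return np.vstack([np.c_[c*r,np.full(48,z)] for r,a,b in segs for z in(a,b)])
def box(x,y,h):return np.array([[i*x/2,j*y/2,k] for i in(-1,1) for j in(-1,1) for k in(0,h)])
SH={"disc":cyl((.0325,0,.014)),"ring":cyl((.022,0,.01)),"loupe":cyl((.0205,0,.036)),"shaft":cyl((.013,0,.03),(.008,.03,.053)),
"bush":cyl((.017,0,.014),(.011,.014,.026)),"vl":box(.038,.043,.042),"vs":box(.028,.031,.03)}
def rectmid(p): p=np.asarray(p);return (p.min(0)+p.max(0))/2
def locate(n,im,k,g,thr=None,z0=0,half=None):
    """outline mid-extent in the picture -> ground position; g = rough xy"""
    g=np.array(g,float);pr=proj(n,SH[k]+[*g,z0]);c=rectmid(pr);h=int(half or (np.ptp(pr,0).max()/2+7))
    x0,y0=(c-h).astype(int);w=2*h+1
    L=cv2.cvtColor(np.ascontiguousarray(im[y0:y0+w,x0:x0+w]),cv2.COLOR_RGB2LAB).astype(np.float32)
    L=cv2.resize(L,None,fx=4,fy=4,interpolation=cv2.INTER_CUBIC)
    e=np.vstack([L[:6].reshape(-1,3),L[-6:].reshape(-1,3)])
    D=L-np.median(e,0);d=np.sqrt(.4*D[...,0]**2+2*D[...,1]**2+2*D[...,2]**2)
    t=thr or .4*np.percentile(d,95)
    m=cv2.morphologyEx((d>t).astype(np.uint8),cv2.MORPH_CLOSE,np.ones((9,9)))
    cs=cv2.findContours(m,0,1)[0];q=max(cs,key=cv2.contourArea).reshape(-1,2)
    ext=np.ptp(q,0)/4+.25
    u=rectmid(q)/4-.375+[x0,y0]
    for _ in range(4):
        off=u-rectmid(proj(n,SH[k]+[*g,z0]));
        b=proj(n,[*g,z0]);r=ray(n,np.vstack([b,b+off]),z0);g=g+(r[1]-r[0])[:2]
    return g,ext,np.ptp(proj(n,SH[k]+[*g,z0]),0)
E
python3 - <<'E'
from h import *
np.set_printoptions(precision=4,suppress=True)
G={"disc":(.522,.277),"ring":(.411,.2736),"loupe":(.527,-.4256),"shaft":(.4663,.3386),"bush":(.417,-.362),"vl":(.4827,.0212),"vs":(.498,-.165)}
for n in("top","scene"):
    im=cv2.imread(f"pics/{n}0.png")[:,:,::-1]
    for k in G: print(n,k,*locate(n,im,k,G[k]))
E
```

```text
top disc [0.5202 0.2765] [23.   22.25] [21.2702 20.7675]
top ring [0.4093 0.2753] [14.5  16.25] [14.568  14.1362]
top loupe [ 0.5288 -0.4241] [16.5  14.25] [15.4986 14.3857]
top shaft [0.4686 0.3432] [9.75 9.  ] [10.8455  9.2456]
top bush [ 0.4187 -0.3661] [13.25 11.75] [11.5693 11.0459]
top vl [0.4825 0.0226] [15.75 14.5 ] [14.3547 13.6339]
top vs [ 0.5007 -0.1659] [11.5 10.5] [10.4818 10.0251]
scene disc [0.5078 0.263 ] [23.5  8.5] [23.2493 14.3903]
scene ring [0.4026 0.265 ] [16.25  5.25] [16.7981 10.762 ]
scene loupe [ 0.5298 -0.4256] [21.5  21.75] [21.5676 24.394 ]
scene shaft [0.4669 0.3403] [10. 18.] [10.182  19.8175]
scene bush [ 0.4193 -0.3661] [18.  18.5] [16.9753 18.1809]
scene vl [0.4821 0.0195] [22.   22.75] [22.5811 24.9946]
scene vs [ 0.5002 -0.1688] [17.   17.25] [17.7867 19.6342]
```

Call:
{"op": "servo_tool", "data": {"deltas": "-5.5 -9.7 0 8; -11.1 -19.5 0 16; -11.1 -19.5 0 24; -11.1 -19.5 0 32; -11.1 -19.5 0 40; -11.1 -19.5 0 48; -37.8 -27.4 8 56; -37.8 -27.4 12 62.5; -37.8 -27.4 13 62.5; -37.8 -27.4 13 62.5; -37.8 -27.4 13 62.5; -37.8 -27.4 13 62.5; -37.8 -27.4 13 62.5; -37.8 -27.4 13 62.5; -37.8 -27.4 13 62.5; -37.8 -27.4 13 62.5", "gripper": 1, "force": 60}}

```text
clock: 1.7
tool_pos: [0.5186, 0.2779, 0.1019]
tcp_rot: [[-0.098, 0.995, 0.0], [0.995, 0.098, 0.001], [0.001, 0.0, -1.0]]
force: [0.2, -0.0, 0.0]
finger_gap: 0.0852
finger_force: 0.0
```

Call:
{"op": "servo_tool", "data": {"deltas": "-0.15 0.13 4.5 0; -0.15 0.13 8 0; -0.15 0.13 9.5 0; -0.15 0.13 10 0; -0.15 0.13 10 0; -0.15 0.13 10 0"}}

```text
clock: 2.3
tool_pos: [0.5217, 0.2754, 0.0027]
tcp_rot: [[-0.095, 0.995, 0.002], [0.995, 0.095, 0.001], [0.001, 0.002, -1.0]]
force: [0.7, -0.6, 0.8]
finger_gap: 0.0857
finger_force: 0.0
```

Call:
{"op": "servo_tool", "data": {"deltas": "0 0 0 0; 0 0 0 0; 0 0 0 0; 0 0 0 0; 0 0 0 0; 0 0 0 0; 0 0 0 0; 0 0 0 0", "gripper": 0.6}}

```text
clock: 3.1
tool_pos: [0.5215, 0.2751, 0.0031]
tcp_rot: [[-0.095, 0.995, 0.001], [0.995, 0.095, 0.001], [0.001, 0.001, -1.0]]
force: [-2.8, -0.4, 14.3]
finger_gap: 0.0606
finger_force: 61.6
```

```bash
python3 - <<'E'
from h import *
b=snap("scene","g1.png");a=snap("top","g1t.png")
A=cv2.resize(b[150:270,140:300],(800,600),interpolation=3);A[:225,500:]=cv2.resize(a[210:280,160:255][:,:],(300,225),interpolation=3)
cv2.imwrite("pics/c3.png",A[:,:,::-1])
E
```

```text
(no output)
```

View pics/c3.png

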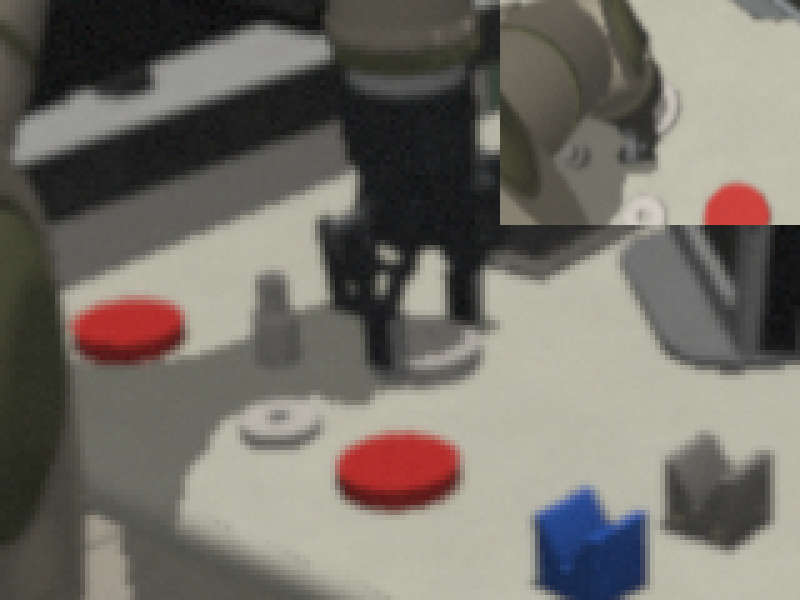

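Call:
{"op": "servo_tool", "data": {"deltas": "0 0 0 0; 0 0 0 0; 0 0 0 0; 0 0 0 0; 0 0 0.4 0; 0 0 0.75 0; 0 0 0.75 0; 0 0 0.75 0", "gripper": 1}}

```text
clock: 4.0
tool_pos: [0.521, 0.2746, -0.0065]
tcp_rot: [[-0.095, 0.995, -0.0], [0.995, 0.095, -0.0], [-0.0, -0.0, -1.0]]
force: [0.6, -0.5, 0.5]
finger_gap: 0.0854
finger_force: 0.0
```

Call:
{"op": "servo_tool", "data": {"deltas": "0 0 0 0; 0 0 0 0; 0 0 0 0; 0 0 0 0; 0 0 0 0; 0 0 0 0; 0 0 0 0; 0 0 0 0", "gripper": 0.6}}

```text
clock: 4.8
tool_pos: [0.5213, 0.2749, -0.0052]
tcp_rot: [[-0.095, 0.995, 0.001], [0.995, 0.095, 0.001], [0.001, 0.001, -1.0]]
force: [-1.6, -1.5, 12.1]
finger_gap: 0.0614
finger_force: 70.2
```

Call:
{"op": "servo_tool", "data": {"deltas": "0 0 -0.5 0; 0 0 -1.5 0; 0 0 -3 0; 0 0 -5 0; 0 0 -7 0; 0 0 -8 0; 0 0 -8 0; 0 0 -8 0"}}

```text
clock: 5.6
tool_pos: [0.5209, 0.2748, 0.0738]
tcp_rot: [[-0.095, 0.995, 0.0], [0.995, 0.095, 0.0], [0.0, 0.0, -1.0]]
force: [0.4, -0.1, -4.5]
finger_gap: 0.0612
finger_force: 66.4
```

```bash
python3 - <<'E'
from h import *
b=snap("scene","g2.png")
cv2.imwrite("pics/c4.png",cv2.resize(b[150:270,140:300],(800,600),interpolation=3)[:,:,::-1])
E
```

```text
(no output)
```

View pics/c4.png

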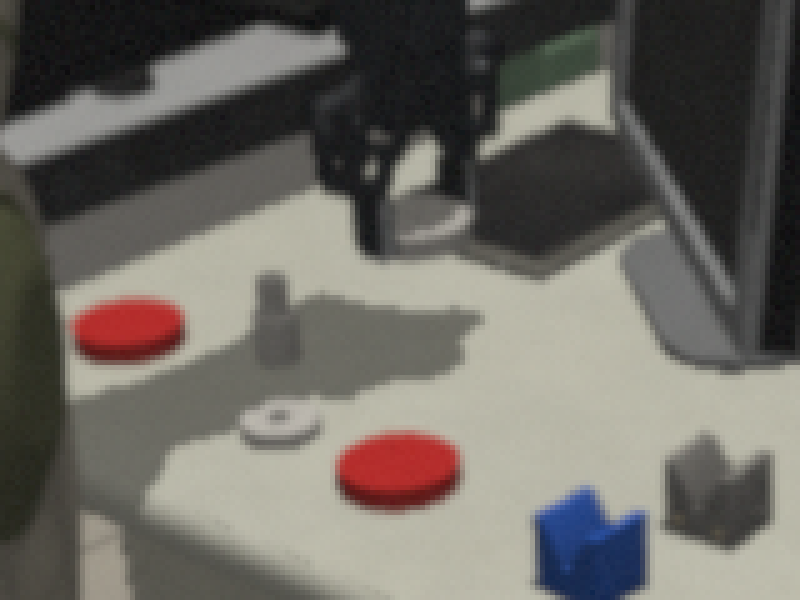

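Call:
{"op": "servo_tool", "data": {"deltas": "-3 -1.5 -1.5 0; -7 -3.5 -2 0; -11.5 -5.5 -2 0; -16 -7.5 -2 0; -20.5 -9 -2 0; -25 -9.5 -2 0; -29 -8.5 -2 0; -32.5 -7 -2 0; -34.2 -6.3 -2 0; -34.5 -6.25 -1 0; -34.5 -6.25 0 0; -34.5 -6.25 0 0; -34.5 -6.25 0 0"}}

```text
clock: 6.95
tool_pos: [0.4907, -0.0734, 0.073]
tcp_rot: [[-0.097, 0.995, -0.002], [0.995, 0.097, 0.001], [0.001, -0.002, -1.0]]
force: [0.0, 0.3, -4.1]
finger_gap: 0.0612
finger_force: 67.9
```

Call:
{"op": "servo_tool", "data": {"deltas": "0 0 2.5 0; 0 0 5 0; 0 0 6.5 0; 0 0 7.2 0; 0 0 7.5 0; 0 0 7.7 0; 0 0 7.8 0; 0 0 7.8 0"}}

```text
clock: 7.75
tool_pos: [0.492, -0.0746, -0.0037]
tcp_rot: [[-0.095, 0.995, 0.001], [0.995, 0.095, -0.0], [-0.0, 0.001, -1.0]]
force: [-0.6, -0.4, -5.2]
finger_gap: 0.0612
finger_force: 67.9
```

Call:
{"op": "servo_tool", "data": {"deltas": "0 0 0.05 0; 0 0 0.1 0; 0 0 0.1 0; 0 0 0.1 0"}}

```text
clock: 8.15
tool_pos: [0.4918, -0.0746, -0.0051]
tcp_rot: [[-0.095, 0.995, 0.0], [0.995, 0.095, -0.0], [-0.0, 0.0, -1.0]]
force: [0.0, -0.7, -3.5]
finger_gap: 0.0616
finger_force: 68.7
```

Call:
{"op": "servo_tool", "data": {"deltas": "0 0 0 0; 0 0 0 0; 0 0 0 0; 0 0 0 0; 0 0 -2 0; 0 0 -6 0; 0 0 -9.5 0; 4 -3 -9.5 0; 8.5 -6 -9.5 0; 13 -6 -9.5 0; 17.5 -6 -9.5 0; 22 -6 -9.5 0; 26.5 -6 -9.5 0; 31 -5 -9.5 0; 34.5 -4.9 -9.5 0; 35.6 -4.9 -9.5 0; 35.6 -4.9 -9.5 0; 35.6 -4.9 -9.5 0", "gripper": 1}}

```text
clock: 9.95
tool_pos: [0.4088, 0.2737, 0.0897]
tcp_rot: [[-0.094, 0.996, -0.0], [0.996, 0.094, -0.001], [-0.001, -0.001, -1.0]]
force: [1.0, -0.3, 0.1]
finger_gap: 0.0855
finger_force: 0.0
```

```bash
python3 - <<'E'
from h import *
np.set_printoptions(precision=4,suppress=True)
for n in("top","scene"):
    im=snap(n,n+"1.png")
    for k,g in {"disc":(.4914,-.0732),"vl":(.4823,.021),"vs":(.5004,-.1674)}.items(): print(n,k,*locate(n,im,k,g))
a=cv2.imread("pics/top1.png")[225:285,265:365];b=cv2.imread("pics/scene1.png")[225:285,265:365]
cv2.imwrite("pics/c5.png",cv2.resize(np.vstack([a,b]),None,fx=5,fy=5,interpolation=3))
E
```

```text
top disc [ 0.4923 -0.0696] [22.25 23.  ] [20.4475 20.7544]
top vl [0.4825 0.0226] [15.75 14.5 ] [14.3547 13.6339]
top vs [ 0.5007 -0.1659] [11.5 10.5] [10.4818 10.0251]
scene disc [ 0.4769 -0.0838] [27. 10.] [26.4062 18.5197]
scene vl [0.4826 0.0199] [22.  22.5] [22.5709 24.9806]
scene vs [ 0.5002 -0.1688] [17.   17.25] [17.7867 19.6342]
```

View pics/c5.png

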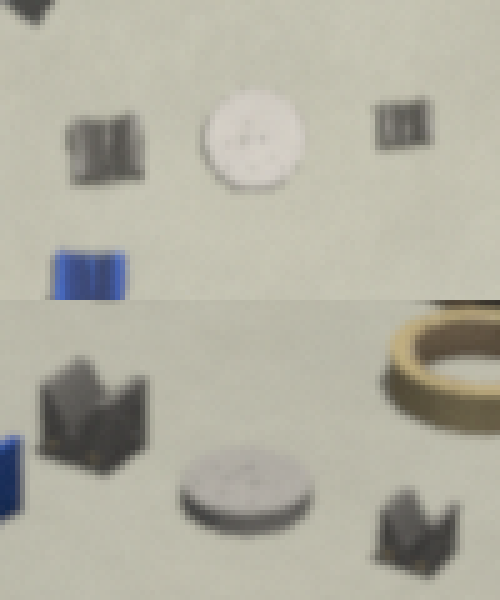

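```bash
cat >> h.py <<'E'
def loc2(n,im,k,g,z0=0,half=None,sgn=1,fr=.5,shape=None):
    """shadow-proof: blue/red ratio against the desk"""
    S=SH[k] if shape is None else shape
    g=np.array(g,float);pr=proj(n,S+[*g,z0]);c=rectmid(pr);h=int(half or (np.ptp(pr,0).max()/2+7))
    x0,y0=(c-h).astype(int);w=2*h+1
    L=im[y0:y0+w,x0:x0+w].astype(np.float32);L=cv2.resize(L,None,fx=4,fy=4,interpolation=cv2.INTER_CUBIC)
    L=cv2.GaussianBlur(L,(0,0),2)
    d=sgn*(L[...,2]+2)/(L[...,0]+2);e=np.r_[d[:6].ravel(),d[-6:].ravel()];d=d-np.median(e)
    m=(d>fr*np.percentile(d,92)).astype(np.uint8)
    m=cv2.morphologyEx(m,cv2.MORPH_CLOSE,np.ones((9,9)));m=cv2.morphologyEx(m,cv2.MORPH_OPEN,np.ones((7,7)))
    q=max(cv2.findContours(m,0,1)[0],key=cv2.contourArea).reshape(-1,2)
    u=rectmid(q)/4-.375+[x0,y0]
    for _ in range(4):
        off=u-rectmid(proj(n,S+[*g,z0]));b=proj(n,[*g,z0]);r=ray(n,np.vstack([b,b+off]),z0);g=g+(r[1]-r[0])[:2]
    return g,np.ptp(q,0)/4+.25,np.ptp(proj(n,S+[*g,z0]),0)
E
python3 - <<'E'
from h import *
np.set_printoptions(precision=4,suppress=True)
for n in("top","scene"):
    im=cv2.imread(f"pics/{n}1.png")[:,:,::-1]
    for k,g in {"disc":(.4914,-.0732),"vl":(.4823,.021),"vs":(.5004,-.1674)}.items(): print(n,k,*loc2(n,im,k,g))
    im=cv2.imread(f"pics/{n}0.png")[:,:,::-1]
    for k,g in {"disc":(.5202,.2765),"ring":(.411,.275),"shaft":(.468,.341),"loupe":(.529,-.425)}.items(): print(n,k,*loc2(n,im,k,g))
    print(n,"bush",*loc2(n,im,"bush",(.419,-.366),sgn=-1))
E
```

```text
top disc [ 0.4923 -0.0711] [20.75 20.5 ] [20.4471 20.7542]
top vl [0.4861 0.0215] [14.5  13.75] [14.3385 13.6551]
top vs [ 0.5019 -0.1687] [11.75  7.75] [10.499  10.0299]
top disc [0.5214 0.279 ] [20.5 20.5] [21.275  20.7665]
top ring [0.4109 0.2777] [14.   14.75] [14.571  14.1354]
top shaft [0.4733 0.3493] [10.5  9.5] [10.9042  9.2664]
top loupe [ 0.5431 -0.4457] [15.25 20.5 ] [15.6237 14.4464]
top bush [ 0.4187 -0.3684] [11.75 11.75] [11.5756 11.0457]
scene disc [ 0.4933 -0.0705] [26.   17.25] [26.0173 18.0734]
scene vl [0.4864 0.0227] [19.25 18.25] [22.4974 24.8824]
scene vs [ 0.5058 -0.1657] [14.5 15. ] [17.7071 19.5202]
scene disc [0.5222 0.2791] [23.  14.5] [22.9553 14.0945]
scene ring [0.4129 0.2779] [15.75 10.25] [16.6285 10.5849]
scene shaft [0.4721 0.3473] [ 9.  19.5] [10.1336 19.723 ]
scene loupe [ 0.5379 -0.4244] [16.5 15.5] [21.4641 24.2227]
scene bush [ 0.4231 -0.3668] [16.25 18.  ] [16.9469 18.1318]
```

```bash
cat > v.py <<'E'
from h import *
np.set_printoptions(precision=4,suppress=True)
R=np.array([[.9954,-.0956,0],[.0956,.9954,0],[0,0,1]])
for f in (.35,.5,.6):
  for n in("top","scene"):
    im=cv2.imread(f"pics/{n}1.png")[:,:,::-1]
    for k,g in {"vl":(.4823,.021),"vs":(.5004,-.1674)}.items():
        S=SH[k]@R.T;g=np.array(g);pr=proj(n,S+[*g,0]);c=rectmid(pr);h=int(np.ptp(pr,0).max()/2+6)
        x0,y0=(c-h).astype(int);w=2*h+1
        L=cv2.resize(im[y0:y0+w,x0:x0+w].mean(2).astype(np.float32),None,fx=4,fy=4,interpolation=cv2.INTER_CUBIC)
        d=np.median(L[:6])-L;m=(d>f*np.percentile(d,92)).astype(np.uint8)
        m=cv2.morphologyEx(m,cv2.MORPH_CLOSE,np.ones((9,9)))
        q=max(cv2.findContours(m,0,1)[0],key=cv2.contourArea).reshape(-1,2);u=rectmid(q)/4-.375+[x0,y0]
        for _ in range(4):
            off=u-rectmid(proj(n,S+[*g,0]));b=proj(n,[*g,0]);r=ray(n,np.vstack([b,b+off]),0);g=g+(r[1]-r[0])[:2]
        print(f,n,k,g,np.ptp(q,0)/4+.25,np.ptp(proj(n,S+[*g,0]),0))
E
python3 v.py
```

```text
0.35 top vl [0.4825 0.0231] [16. 15.] [15.141  14.7009]
0.35 top vs [ 0.5006 -0.1655] [12.25 11.  ] [11.2713 10.7854]
0.35 scene vl [0.4832 0.0203] [22.5  23.25] [22.4185 24.7466]
0.35 scene vs [ 0.5007 -0.1685] [17.5 18. ] [17.4647 19.4436]
0.5 top vl [0.4821 0.0231] [15.5  14.25] [15.1416 14.6987]
0.5 top vs [ 0.5006 -0.1659] [11.5 10.5] [11.2739 10.7854]
0.5 scene vl [0.4821 0.0194] [22.   22.25] [22.4386 24.7742]
0.5 scene vs [ 0.5007 -0.1685] [16.5 17. ] [17.4647 19.4436]
0.6 top vl [0.4821 0.0231] [15.   13.75] [15.1416 14.6987]
0.6 top vs [ 0.5006 -0.1659] [11. 10.] [11.2739 10.7854]
0.6 scene vl [0.4811 0.0186] [21.5  21.25] [22.4587 24.8018]
0.6 scene vs [ 0.4999 -0.1693] [16.25 16.5 ] [17.4798 19.4637]
```

Call:
{"op": "servo_tool", "data": {"deltas": "0.4 0.25 4.5 0; 0.4 0.25 7.5 0; 0.4 0.25 8.8 0; 0.4 0.25 9.05 0; 0.4 0.25 9.05 0; 0.4 0.25 9.05 0"}}

```text
clock: 10.65
tool_pos: [0.4117, 0.2792, 0.0004]
tcp_rot: [[-0.094, 0.996, 0.001], [0.996, 0.094, 0.001], [0.0, 0.001, -1.0]]
force: [0.8, 0.2, -0.2]
finger_gap: 0.0852
finger_force: 0.0
```

Call:
{"op": "servo_tool", "data": {"deltas": "0 0 0 0; 0 0 0 0; 0 0 0 0; 0 0 0 0; 0 0 0 0; 0 0 0 0; 0 0 0 0; 0 0 0 0", "gripper": 0.35}}

```text
clock: 11.45
tool_pos: [0.4113, 0.2796, 0.0004]
tcp_rot: [[-0.095, 0.995, 0.001], [0.995, 0.095, 0.001], [0.001, 0.001, -1.0]]
force: [-1.4, -0.3, 14.6]
finger_gap: 0.0404
finger_force: 58.5
```

Call:
{"op": "servo_tool", "data": {"deltas": "0 0 -1 0; 0 0 -3.5 0; 0 0 -7 0; -2 -0.5 -9 0; -6 -1 -9 0; -10.5 -1 -9 0; -15 -1 -9 0; -19.5 -1 -9 0; -24 -1 -9 0; -28.5 1.5 -9 0; -32.5 3.5 -9 0; -35 4.5 -9 0; -35.45 4.65 -9 0; -35.45 4.65 -9 0; -35.45 4.65 -9 0; -35.45 4.65 -9 0; -35.45 4.65 -9 0"}}

```text
clock: 13.15
tool_pos: [0.4908, -0.0679, 0.0894]
tcp_rot: [[-0.097, 0.995, -0.0], [0.995, 0.097, 0.0], [0.0, -0.0, -1.0]]
force: [0.8, -0.3, -0.7]
finger_gap: 0.04
finger_force: 60.9
```

Call:
{"op": "servo_tool", "data": {"deltas": "-0.05 0 3.5 0; -0.05 0 6 0; -0.05 0 7 0; -0.05 0 7.2 0; -0.05 0 7.2 0; -0.05 0 7.2 0"}}

```text
clock: 13.75
tool_pos: [0.4916, -0.0696, 0.0182]
tcp_rot: [[-0.095, 0.995, 0.001], [0.995, 0.095, -0.0], [-0.0, 0.001, -1.0]]
force: [0.1, 0.6, -0.1]
finger_gap: 0.0403
finger_force: 60.9
```

Call:
{"op": "servo_tool", "data": {"deltas": "0.05 -0.03 0.1 0; 0.05 -0.03 0.2 0; 0.05 -0.03 0.3 0; 0.05 -0.03 0.37 0; 0.05 -0.03 0.37 0"}}

```text
clock: 14.25
tool_pos: [0.4911, -0.0692, 0.0144]
tcp_rot: [[-0.095, 0.995, 0.001], [0.995, 0.095, 0.0], [-0.0, 0.001, -1.0]]
force: [-1.4, 0.4, 13.2]
finger_gap: 0.0401
finger_force: 62.3
```

Call:
{"op": "servo_tool", "data": {"deltas": "0 0 0 0; 0 0 0 0; 0 0 0 0; 0 0 0 0; 0 0 -2 0; 0 0 -5 0; 0 0 -7.5 0; -4 0 -8 0; -8.5 0 -8 0; -13 0 -8 0; -17.5 0 -8 0; -22 0.4 -8 0; -26.5 0.4 -8 0; -31 0.4 -8 0; -34.5 0.4 -8 0; -35.8 0.4 -8 0; -35.8 0.4 -8 0; -35.8 0.4 -8 0; -35.8 0.4 -8 0", "gripper": 0.8}}

```text
clock: 16.15
tool_pos: [0.5293, -0.4227, 0.0934]
tcp_rot: [[-0.097, 0.995, -0.0], [0.995, 0.097, 0.001], [0.002, -0.0, -1.0]]
force: [0.1, 0.4, 0.6]
finger_gap: 0.0683
finger_force: 0.0
```

```bash
python3 - <<'E'
from h import *
np.set_printoptions(precision=4,suppress=True)
t=np.linspace(0,6.28,60)
for n in("top","scene"):
    im=snap(n,n+"2.png")
    print(n,loc2(n,im,"disc",(.4928,-.0708),shape=np.vstack([SH["disc"],SH["ring"]+[0,0,.014]])))
T=cv2.imread("pics/top2.png")[225:285,280:360];b=cv2.imread("pics/scene2.png")[225:285,280:360]
o=cv2.imread("pics/scene0.png")[280:340,400:480];
cv2.imwrite("pics/c6.png",cv2.resize(np.hstack([np.vstack([T,b]),np.vstack([o,cv2.imread("pics/scene2.png")[280:340,400:480]])]),None,fx=5,fy=5,interpolation=3))
E
```

```text
top (array([ 0.4919, -0.0715]), array([20.5 , 20.25]), array([20.4478, 20.7546]))
scene (array([ 0.4928, -0.0704]), array([25.75, 18.5 ]), array([26.0225, 19.4527]))
```

View pics/c6.png

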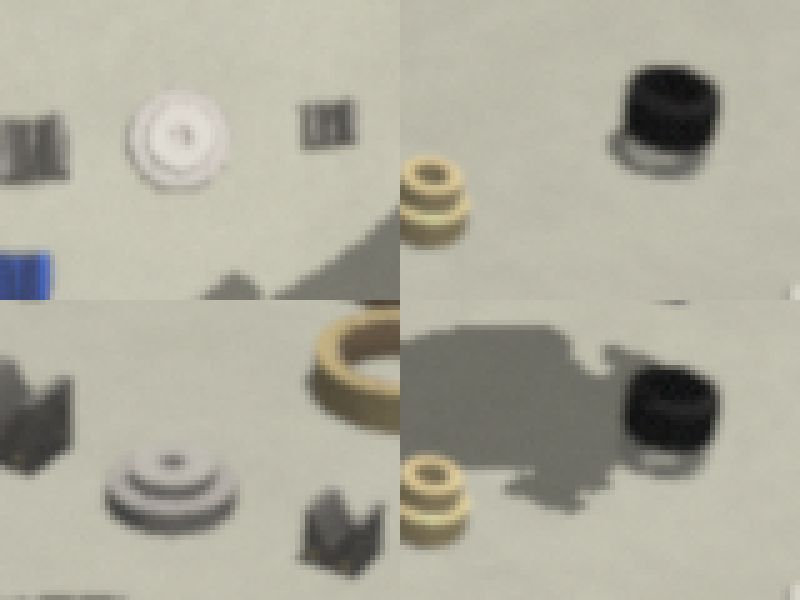

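```bash
python3 - <<'E'
from h import *
np.set_printoptions(precision=4,suppress=True)
for n,dz in(("top",.015),("scene",.013)):
    im=cv2.imread(f"pics/{n}0.png")[:,:,::-1]
    S=cyl((.0205,dz,.036));g=np.array([.529,-.425]);c=rectmid(proj(n,S+[*g,0]));x0,y0=(c-17).astype(int)
    L=cv2.resize(im[y0:y0+35,x0:x0+35].mean(2).astype(np.float32),None,fx=4,fy=4,interpolation=cv2.INTER_CUBIC)
    m=(L<95).astype(np.uint8);q=max(cv2.findContours(m,0,1)[0],key=cv2.contourArea).reshape(-1,2);u=rectmid(q)/4-.375+[x0,y0]
    for _ in range(4):
        off=u-rectmid(proj(n,S+[*g,0]));b=proj(n,[*g,0]);r=ray(n,np.vstack([b,b+off]),0);g=g+(r[1]-r[0])[:2]
    print(n,g,np.ptp(q,0)/4+.25,np.ptp(proj(n,S+[*g,0]),0))
E
```

```text
top [ 0.5282 -0.4248] [14.  12.5] [14.4691 13.7591]
scene [ 0.5272 -0.4272] [19.25 18.  ] [20.7858 19.5962]
```

Call:
{"op": "servo_tool", "data": {"deltas": "-0.1 -0.1 4.5 0; -0.1 -0.1 7.5 0; -0.1 -0.1 8.6 0; -0.1 -0.1 8.8 0; -0.1 -0.1 8.8 0; -0.1 -0.1 8.8 0"}}

```text
clock: 16.85
tool_pos: [0.5288, -0.4267, 0.0072]
tcp_rot: [[-0.095, 0.995, 0.002], [0.995, 0.095, -0.001], [-0.002, 0.002, -1.0]]
force: [0.1, 0.3, 0.1]
finger_gap: 0.0683
finger_force: 0.0
```

Call:
{"op": "servo_tool", "data": {"deltas": "0 0 0 0; 0 0 0 0; 0 0 0 0; 0 0 0 0; 0 0 0 0; 0 0 0 0; 0 0 0 0; 0 0 0 0", "gripper": 0.35, "force": 40}}

```text
clock: 17.65
tool_pos: [0.5284, -0.4267, 0.0069]
tcp_rot: [[-0.095, 0.995, 0.001], [0.995, 0.095, -0.001], [-0.001, 0.001, -1.0]]
force: [-0.9, 0.3, 6.3]
finger_gap: 0.0395
finger_force: 39.7
```

Call:
{"op": "servo_tool", "data": {"deltas": "0 0 -1 0; 0 0 -3.5 0; 0 0 -7 0; 2 0 -9 0; 5.5 -0.3 -9 0; 10 -0.3 -9 0; 14.5 -0.3 -9 0; 19 -0.3 -9 0; 23.5 -0.3 -9 0; 28 -0.3 -9 0; 32 -0.3 -9 0; 34.5 -0.3 -9 0; 35.5 -0.3 -9 0; 35.65 -0.3 -9 0; 35.65 -0.3 -9 0; 35.65 -0.3 -9 0; 35.65 -0.3 -9 0"}}

```text
clock: 19.35
tool_pos: [0.4912, -0.0731, 0.0956]
tcp_rot: [[-0.093, 0.996, 0.0], [0.996, 0.093, -0.0], [-0.0, 0.0, -1.0]]
force: [0.4, -0.5, -0.4]
finger_gap: 0.04
finger_force: 40.4
```

Call:
{"op": "servo_tool", "data": {"deltas": "0 0 3 0; 0 0 5 0; 0 0 5.8 0; 0 0 6 0; 0 0 6 0; 0 0 6 0"}}

```text
clock: 19.95
tool_pos: [0.4915, -0.0719, 0.0363]
tcp_rot: [[-0.095, 0.996, 0.001], [0.996, 0.095, -0.0], [-0.0, 0.001, -1.0]]
force: [0.7, 0.6, -1.0]
finger_gap: 0.04
finger_force: 40.5
```

XY is right, so I lower the last 5 mm.

Call:
{"op": "servo_tool", "data": {"deltas": "0 0 0.2 0; 0 0 0.35 0; 0 0 0.45 0; 0 0 0.5 0; 0 0 0.5 0; 0 0 0.5 0"}}

```text
clock: 20.55
tool_pos: [0.4912, -0.0716, 0.0308]
tcp_rot: [[-0.095, 0.995, 0.0], [0.995, 0.095, 0.0], [0.0, 0.0, -1.0]]
force: [-0.4, 1.0, 5.0]
finger_gap: 0.04
finger_force: 41.0
```

Call:
{"op": "servo_tool", "data": {"deltas": "0 0 0 0; 0 0 0 0; 0 0 0 0; 0 0 -1 0; 0 0 -3 0; 0 0 -6 0; 0 0 -8 0; 3 -2.5 -8 0; 7 -4.5 -8 0; 11.5 -4.5 -8 0; 16 -4.5 -8 0; 20 -4.5 -8 0; 24 -3 -8 0; 26.5 -2 -8 0; 27 -1.5 -8 0; 27 -1.5 -8 0; 27 -1.5 -8 0", "gripper": 0.8}}

```text
clock: 22.25
tool_pos: [0.4501, 0.1944, 0.1108]
tcp_rot: [[-0.094, 0.996, -0.0], [0.996, 0.094, -0.001], [-0.001, -0.001, -1.0]]
force: [-0.9, 0.1, -0.5]
finger_gap: 0.0679
finger_force: 0.0
```

```bash
python3 - <<'E'
from h import *
t=snap("top","top3.png");s=snap("scene","scene3.png")
t0=cv2.imread("pics/top0.png")[:,:,::-1];s0=cv2.imread("pics/scene0.png")[:,:,::-1]
f=lambda im,u,v:cv2.resize(im[v-19:v+19,u-25:u+25],(400,300),interpolation=3)
o=np.vstack([np.hstack([f(t0,183,258),f(s0,195,215)]),np.hstack([f(t,316,252),f(s,315,255)])])
cv2.imwrite("pics/c7.png",o[:,:,::-1])
E
```

```text
(no output)
```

View pics/c7.png

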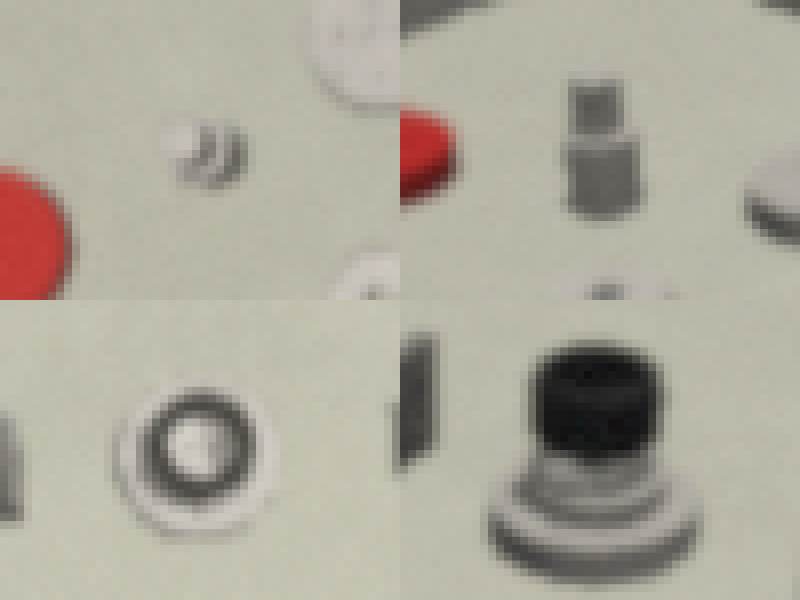

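```bash
python3 - <<'E'
from h import *
np.set_printoptions(precision=4,suppress=True)
print(ray("top",[180.4,256.0],.053))
g=np.array([.470,.345,0])
for g in ([.470,.345,0],[.468,.342,0],[.4725,.348,0]):
    p=proj("scene",cyl((.013,0,.03))+g);s=proj("scene",cyl((.008,.03,.053))+g);t=proj("top",SH["shaft"]+g);tt=proj("top",np.add(g,[0,0,.053]))
    print(g,p.min(0),p.max(0),s.min(0),s.max(0),t.min(0),t.max(0),tt)
# crop edges -> px
print("scene thick cols",170+166/8-.5,170+240/8-.5,"bottom",196+216/8-.5,"stub cols",170+170/8-.5,170+223/8-.5,"top",196+80/8-.5)
print("top L,R",158+165/8-.5,158+248/8-.5,"T,B",239+118/8-.5,239+188/8-.5)
print(loc2("top",manip.capture("top"),"disc",(.4928,-.0708))[0],[loc2(n,cv2.imread(f"pics/{n}0.png")[:,:,::-1],"bush",(.419,-.366),sgn=-1,fr=f)[0] for n in("top","scene") for f in (.3,.5,.6)])
E
```

```text
[[0.4721 0.3461 0.053 ]]
[0.47, 0.345, 0] [189.6442 210.6095] [199.797  223.8302] [190.6162 204.0728] [197.0778 213.6877] [178.1359 253.419 ] [188.9988 262.6708] [[180.7346 256.685 ]]
[0.468, 0.342, 0] [189.795  211.1099] [199.9668 224.3608] [190.7699 204.565 ] [197.2434 214.2009] [179.0812 254.0584] [189.9147 263.3014] [[181.6803 257.3353]]
[0.4725, 0.348, 0] [189.6292 210.0554] [199.7588 223.2424] [190.5989 203.528 ] [197.0457 213.1194] [177.1982 252.6215] [188.0899 261.8844] [[179.7964 255.8741]]
scene thick cols 190.25 199.5 bottom 222.5 stub cols 190.75 197.375 top 205.5
top L,R 178.125 188.5 T,B 253.25 262.0
[ 0.4923 -0.0707] [array([ 0.4187, -0.3684]), array([ 0.4187, -0.3684]), array([ 0.4187, -0.368 ]), array([ 0.4231, -0.3668]), array([ 0.4231, -0.3668]), array([ 0.4227, -0.367 ])]
```

Call:
{"op": "servo_tool", "data": {"deltas": "4 1 0 0; 8.5 2.5 0 0; 12.5 3.4 0 0; 14.5 3.5 0 0; 14.9 3.5 0 0; 14.9 3.5 0 0; 14.9 3.5 0 0; 14.9 3.5 4 0; 14.9 3.5 7.5 0; 14.9 3.5 9.8 0; 14.9 3.5 10.5 0; 14.9 3.5 10.6 0; 14.9 3.5 10.6 0; 14.9 3.5 10.6 0"}}

```text
clock: 23.8
tool_pos: [0.4719, 0.3475, 0.0059]
tcp_rot: [[-0.095, 0.996, 0.002], [0.996, 0.095, 0.001], [0.001, 0.002, -1.0]]
force: [-0.1, -0.6, 0.7]
finger_gap: 0.0686
finger_force: 0.0
```

Call:
{"op": "servo_tool", "data": {"deltas": "0 0 0 0; 0 0 0 0; 0 0 0 0; 0 0 0 0; 0 0 0 0; 0 0 0 0; 0 0 0 0; 0 0 0 0; 0 0 0 0", "gripper": 0.15, "force": 50}}

```text
clock: 24.7
tool_pos: [0.4712, 0.3476, 0.0053]
tcp_rot: [[-0.095, 0.995, 0.0], [0.995, 0.095, 0.001], [0.001, 0.0, -1.0]]
force: [-0.0, 0.2, 7.9]
finger_gap: 0.0244
finger_force: 48.7
```

Call:
{"op": "servo_tool", "data": {"deltas": "0 0 -1 0; 0 0 -3 0; 0 0 -6 0; -2 -1 -8 0; -5 -1 -8 0; -9 -2 -8 0; -13.5 -2 -8 0; -17.5 -2 -8 0; -20.5 -2 -8 0; -22.3 -2 -8 0; -22.8 -2 -8 0; -22.8 -2 -8 0; -22.8 -2 -8 0; -22.8 -2 -6 0; -22.8 -2 -3 0; -22.8 -2 -1.2 0; -22.8 -2 -0.5 0; -22.8 -2 -0.5 0; -22.8 -2 -0.5 0"}}

```text
clock: 26.6
tool_pos: [0.4731, 0.1191, 0.01]
tcp_rot: [[-0.096, 0.995, 0.0], [0.995, 0.096, 0.0], [0.0, 0.0, -1.0]]
force: [0.8, -0.1, -1.0]
finger_gap: 0.024
finger_force: 49.3
```

Call:
{"op": "servo_tool", "data": {"deltas": "-0.05 -0.05 0.15 0; -0.05 -0.05 0.3 0; -0.05 -0.05 0.4 0; -0.05 -0.05 0.48 0; -0.05 -0.05 0.48 0; -0.05 -0.05 0.48 0"}}

```text
clock: 27.2
tool_pos: [0.4727, 0.118, 0.0052]
tcp_rot: [[-0.095, 0.995, 0.001], [0.995, 0.095, 0.0], [0.0, 0.001, -1.0]]
force: [-1.1, -1.2, 4.8]
finger_gap: 0.024
finger_force: 50.1
```

Call:
{"op": "servo_tool", "data": {"deltas": "0 0 0 0; 0 0 0 0; 0 0 0 0; 0 0 -1 0; 0 0 -3.5 0; 0 0 -7 0; 0 0 -10 0; -2 -2 -11 0; -6 -5 -11 0; -10.5 -7 -11 0; -15 -9 -11 0; -19.5 -9.8 -11 0; -24 -9.8 -11 0; -28.5 -9.8 -11 0; -33 -9.8 -11 0; -37.5 -9.8 -11 0; -42 -9.8 -11 0; -46 -9.8 -11 0; -47.8 -9.8 -11 0; -47.8 -9.8 -11 0", "gripper": 0.65}}

```text
clock: 29.2
tool_pos: [0.4199, -0.37, 0.1152]
tcp_rot: [[-0.091, 0.996, 0.001], [0.996, 0.091, -0.002], [-0.002, 0.0, -1.0]]
force: [-1.1, -0.1, -0.8]
finger_gap: 0.0557
finger_force: 0.0
```

```bash
python3 - <<'E'
from h import *
np.set_printoptions(precision=4,suppress=True)
g=[.4737,.1173]
for n in("top","scene"):
    im=snap(n,n+"4.png");print(n,*loc2(n,im,"shaft",g),*locate(n,im,"shaft",g))
t,s=[cv2.imread(f"pics/{n}4.png") for n in("top","scene")]
f=lambda im,c:cv2.resize(im[c[1]-19:c[1]+19,c[0]-25:c[0]+25],(400,300),interpolation=3)
o=[]
for n,im in(("top",t),("scene",s)):
    c=proj(n,[[*g,.025]])[0].astype(int);print(n,c-[25,19]);o.append(f(im,c))
    p=proj(n,cyl((.013,0,.03))+[*g,0]);q=proj(n,cyl((.008,.03,.053))+[*g,0]);print((np.array([p.min(0),p.max(0),q.min(0),q.max(0)])-c+[25,19]+.5)*8)
cv2.imwrite("pics/c8.png",np.hstack(o))
E
```

```text
top [0.474  0.1179] [9.25 9.  ] [9.1935 9.2485] [0.4692 0.1182] [11.  9.] [9.2    9.2281]
scene [0.432 0.061] [25.25  8.5 ] [10.6925 22.302 ] [0.4634 0.0911] [23.25 24.75] [10.3867 21.7003]
top [230 238]
[[173.8625 121.7885]
 [247.3816 195.7656]
 [180.1527 127.2344]
 [227.4576 174.9683]]
scene [227 217]
[[171.2123 131.2762]
 [253.4828 247.4757]
 [183.3035  76.4202]
 [235.0137 160.5719]]
```

View pics/c8.png

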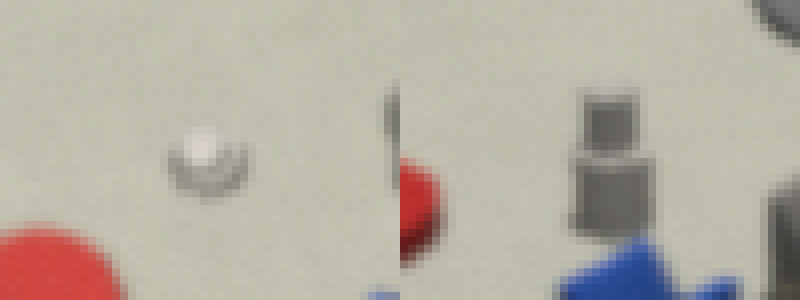

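Call:
{"op": "servo_tool", "data": {"deltas": "0.1 0 4.5 0; 0.1 0 8 0; 0.1 0 10 0; 0.1 0 10.5 0; 0.1 0 10.5 0; 0.1 0 10.5 0; 0.1 0 10.5 0"}}

```text
clock: 30.0
tool_pos: [0.4209, -0.3663, 0.0111]
tcp_rot: [[-0.095, 0.995, 0.002], [0.995, 0.095, -0.001], [-0.001, 0.001, -1.0]]
force: [0.1, 0.4, 0.9]
finger_gap: 0.0557
finger_force: 0.0
```

Call:
{"op": "servo_tool", "data": {"deltas": "-0.1 -0.1 0.6 0; -0.1 -0.1 1 0; -0.1 -0.1 1 0; -0.1 -0.1 1 0"}}

```text
clock: 30.4
tool_pos: [0.4192, -0.3673, -0.0003]
tcp_rot: [[-0.095, 0.995, -0.0], [0.995, 0.095, 0.0], [0.0, -0.0, -1.0]]
force: [-0.5, 0.2, -0.4]
finger_gap: 0.0551
finger_force: 0.0
```

Call:
{"op": "servo_tool", "data": {"deltas": "0 0 0 0; 0 0 0 0; 0 0 0 0; 0 0 0 0; 0 0 0 0; 0 0 0 0; 0 0 0 0; 0 0 0 0", "gripper": 0.25, "force": 50}}

```text
clock: 31.2
tool_pos: [0.4194, -0.3674, 0.0002]
tcp_rot: [[-0.095, 0.995, 0.0], [0.995, 0.095, -0.0], [-0.0, 0.0, -1.0]]
force: [-0.9, 1.3, 5.5]
finger_gap: 0.0314
finger_force: 49.4
```

Call:
{"op": "servo_tool", "data": {"deltas": "0 0 -1 0; 0 0 -3 0; 0 0 -6 0; 1.5 1.5 -8 0; 4 4 -8 0; 7 7 -8 0; 9 9 -8 0; 9.75 9.9 -8 0; 9.75 9.9 -8 0; 9.75 9.9 -8 0; 9.75 9.9 -6 0; 9.75 9.9 -3 0; 9.75 9.9 -1.2 0; 9.75 9.9 -0.5 0; 9.75 9.9 -0.5 0; 9.75 9.9 -0.5 0"}}

```text
clock: 32.8
tool_pos: [0.5084, -0.2618, 0.0054]
tcp_rot: [[-0.094, 0.996, 0.0], [0.996, 0.094, -0.0], [-0.001, 0.0, -1.0]]
force: [0.4, -0.9, -0.8]
finger_gap: 0.0313
finger_force: 50.0
```

Call:
{"op": "servo_tool", "data": {"deltas": "0.05 0.05 0.15 0; 0.05 0.05 0.3 0; 0.05 0.05 0.42 0; 0.05 0.05 0.52 0; 0.05 0.05 0.52 0; 0.05 0.05 0.52 0"}}

```text
clock: 33.4
tool_pos: [0.5093, -0.2603, 0.0002]
tcp_rot: [[-0.095, 0.995, 0.001], [0.995, 0.095, -0.0], [-0.0, 0.001, -1.0]]
force: [-0.8, 0.3, 5.9]
finger_gap: 0.0313
finger_force: 50.6
```

Call:
{"op": "servo_tool", "data": {"deltas": "0 0 0 0; 0 0 0 0; 0 0 0 0; 0 0 -1 0; 0 0 -4 0; 0 0 -8 0; 0 0 -12 0; -4 -2 -12 0; -8 -4 -12 0; -12 -5 -12 0; -16 -5 -12 0; -20 -5 -12 0; -20 -5 -12 0; -20 -5 -12 0; -20 -5 -12 0; -20 -5 -12 0", "gripper": 0.65}}

```text
clock: 35.0
tool_pos: [0.4787, -0.4625, 0.1198]
tcp_rot: [[-0.097, 0.995, -0.0], [0.995, 0.097, 0.001], [0.001, 0.0, -1.0]]
force: [0.4, 0.2, -0.4]
finger_gap: 0.0556
finger_force: 0.0
```

```bash
python3 - <<'E'
from h import *
np.set_printoptions(precision=4,suppress=True)
for n in("top","scene"):
    im=snap(n,n+"5.png");print(n,"bush",*loc2(n,im,"bush",(.51,-.261),sgn=-1))
    if n=="top":print("disc",loc2(n,im,"disc",(.4928,-.0708))[0],"shaft",loc2(n,im,"shaft",(.474,.118))[0])
a=cv2.imread("pics/top5.png")[215:290,220:400];b=cv2.imread("pics/scene5.png")[205:315,210:430]
cv2.imwrite("pics/c9.png",np.vstack([cv2.resize(a,(540,225),interpolation=3),cv2.resize(b,(540,270),interpolation=3)]))
E
```

```text
top bush [ 0.5097 -0.2608] [11.75 11.5 ] [11.192  11.1162]
disc [ 0.4919 -0.0704] shaft [0.4736 0.1183]
scene bush [ 0.5141 -0.2595] [14.5  15.75] [15.0537 15.9321]
```

View pics/c9.png

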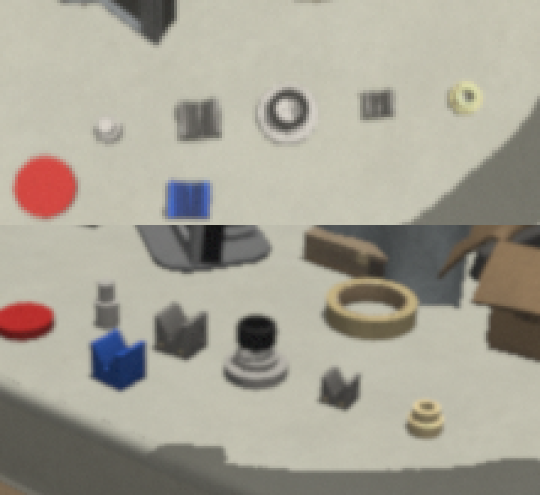

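The view shows the whole row in line, evenly spaced and upright, with the stack centred. Handing it in.

```bash
python3 -c "
from cell import manip
print(manip.finish_job())"
```

```text
the job is handed in; nothing more can be done
None
```

The row is set out as asked and handed in at about 35 s; by my camera measurements all four centre-to-centre spacings are within about 1 mm of 95 mm, though the judging result was not shown.

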